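# Gauge the flange rings on the slot gauge

## Robot

A 6-joint arm with a two-finger parallel gripper is mounted at the origin on the work surface. World frame = base frame: x ahead of the robot, y to its left, z up, the work surface at z = 0. Lengths are in m, angles in rad, forces in N, time in s.
With the tool pointing down it reaches from about 0.35 to 0.975 m from the base axis. Payload 4.9 kg.
Tool frame: the origin (TCP) lies on the centre line of the jaws, within the pads' length; the fingertips stand ctrl.tcp_to_tips ahead of it and the grasp point (between the pads) lies 3 mm ahead of it (ctrl.tcp_to_tips is the distance from the TCP to the fingertips, in m); z points along the fingers, y is the direction in which the jaws open and shut (so a half turn about z gives the same grasp; the last joint's range is limited). The gripper opens to 85 mm and grips with 20 to 120 N. Pads are 22 mm wide; open, the fingers measure 114 mm over their backs; the gripper's body (76 mm by 85 mm) begins 54 mm behind the grasp point. The pads swing forward as they close: fully open they stand 13 mm farther back than shut.
Start: joints at [-0.119, 0.053, 1.613, -0, 1.476, -0.119], TCP at [0.625, 0, 0.253] pointing down, gripper open.
Joint ranges: [-3.01, 3.01], [-1.01, 2.22], [0.06, 2.58], [-1.02, 4.17], [0.09, 2.62], [-3.14, 3.14]. Speed limits (rad/s): [2.57, 2.57, 3.14, 3.14, 3.14, 3.14].

## Interface

Orientations are given as a rotation vector (axis times angle).
In Python, from station import ctrl, vision gives the robot as it stands.
- The arm moves only by the tool jog_arm, never from a script. Its argument "deltas" is a list of rows, each a list of 7 numbers: the turn, a rotation vector about the tool's x, y, z in rad, then the shift along the tool's x, y, z in cm, then the opening, from 0 (shut) to 1 (fully open). A call has 1 to 12 rows; each row shifts and turns the commanded pose from where the row before left it, along the tool's axes as they then stand; what a row does not reach is not made up. A row lasts 1/12 s, in which the tool goes at most 41.7 mm and 7.16 degrees, less where a joint would pass 70% of its speed; a pose out of reach is approached as far as the arm can. A call with a gripper value outside its range is refused whole. The fingers move at their own pace and stop on an object; "grip_force" is the grip in N (left out, the last holds). Time passes only in rows, so rows that do not move let the fingers close. It gives the time, the measured TCP pose, the force and the opening at its end, in the units of the state.
- ctrl.get_obs(): the state, without advancing time (a new reading comes with each control period).
- vision.get_image(name): name is "scene" or "side" or "wrist"; returns (picture, depth): 400x640x3 uint8, red, green, blue; 400x640 float32, m along the optical axis (not along the pixel's ray), 0 where there is no reading.
- vision.calibration(name): a dict with "fx", "fy", "cx", "cy" (pixels), "dist" ([k1, k2, p1, p2, k3] as OpenCV has them; the pictures are not rectified), "rvec" (rotation vector, rad) and "tvec" (3), from world to camera coordinates, as OpenCV has them; the wrist camera has in their place "hand_eye" (4x4, takes a point from camera to tool coordinates, whose origin is the TCP and whose axes are the flange's). Camera axes: x right, y down, z forward; pixel columns grow to the right and rows downward; lengths in m; the calibration is good to about 2 mm. A picture is of the moment at which its call begins: read the wrist's pose just before it. calibration takes no time and is no camera call.
- ctrl.finish_job(): hands the job in, once; it reports no verdict.
The state is a dict: "t": time; "q": joint angles; "dq": joint speeds; "effort": joint torques, N m; "tool_pos": TCP position; "tool_rot": TCP orientation; "contact_force": force on the tool from outside, world axes, zero at the start; "wrist_torque": the same for the moment, N m; "opening": finger opening in m.
Only numpy, scipy, OpenCV 4.12 (cv2) and the standard library are available. Lean on these libraries where they do the work, as an engineer would, in place of code of your own. Each camera call takes 0.05 s, during which the arm holds its last target. There are 200 camera calls.

## Task

Sort the three steel rings with the slot gauge by sliding them flat along the bench, never lifting them: the ring that passes both the go and the no-go jaws is too thin, so push it on over the lip until it drops flat into the pocket at the far end; the good ring, which passes the go jaws and stops at the no-go jaws, must be shown to do so, then be drawn back out and left wholly inside the U-shaped bay; the ring that will not enter the go jaws is too thick and goes nestled right into the V-shaped stop. Leave the tools and other things on the bench where they are.

Things in the scene. Friction and masses are not known exactly. Their poses are not given: they have to be found in the camera images.
- ring_a: One of three flat steel rings, outside diameter 96 mm, centre hole 54 mm. They differ only in thickness: one is 12, one 18 and one 24 mm thick (0.3 to 1 kg); their names and places do not say which is which: find out with the gauge or by looking. Origin: centre of the underside, z up. Starts flat on the bench.
- ring_b: One of three flat steel rings, outside diameter 96 mm, centre hole 54 mm. They differ only in thickness: one is 12, one 18 and one 24 mm thick (0.3 to 1 kg); their names and places do not say which is which: find out with the gauge or by looking. Origin: centre of the underside, z up. Starts flat on the bench.
- ring_c: One of three flat steel rings, outside diameter 96 mm, centre hole 54 mm. They differ only in thickness: one is 12, one 18 and one 24 mm thick (0.3 to 1 kg); their names and places do not say which is which: find out with the gauge or by looking. Origin: centre of the underside, z up. Starts flat on the bench.
- gauge: Fixed slot gauge. Rings slide on the bench between its rails, fed along its +x. Origin: on the bench, mid-width, under the go jaws' front face; z up. Rails: 108 mm apart inside, 12 mm thick, 15 mm high, x = -20 to 238 mm. A flared mouth, 150 mm wide inside (160 outside) at x = -67 mm, leads in. Two pairs of jaws reach inward over the track; between them a 50 mm slot (y = +-25 mm) stays open for a finger.
- go (a point): Centre of the go opening at its front face, on the bench (gauge origin). Axes as the gauge. Go jaws: x = 0 to 14 mm from here, underside 21 mm above the bench, top 33 mm. The too thick ring stops here, its centre 41 mm short of this point.
- no_go (a point): Centre of the no-go opening at its front face, on the bench, 45 mm beyond the go point. Axes as the gauge. No-go jaws: x = 0 to 14 mm from here, underside 15 mm above the bench, top 27 mm. The good ring stops here, its centre 41 mm short of this point (4 mm beyond the go point).
- lip (a point): Mid-width on the lip's top, 120 mm beyond the go point. The lip crosses the whole track and is 4.5 mm high: ramp up from 16 mm before this point, flat for the last 2 mm before it and 2 mm after it, then a sheer drop to bench level.
- pocket (a point): Centre of the pocket's floor (bench level), 176 mm beyond the go point: 108 x 108 mm between the lip, the rails and an end wall 12 mm thick, 30 mm high, whose inner face is 54 mm beyond this point. Axes as the gauge.
- u_bay: Fixed U-shaped bay of flat bar 10 mm wide and 10 mm high on the bench, open towards its own +x. Inner width 112 mm (y = -56 to 56 mm), back bar's inner face at x = -56 mm, side bars to x = 56 mm; outside 132 mm wide. Origin: on the bench surface at the centre of the bay, where the ring's centre belongs; z up.
- v_stop: Fixed V-shaped stop of two flat bars 10 mm wide, 10 mm high and 110 mm long on the bench, at 90 degrees to each other, open towards its own +x; its inner corner is at x = -68 mm and the bars' inner faces run from there to about x = 3 mm, y = +-70 mm. Origin: on the bench surface, where the centre of a ring that touches both bars lies (48 mm from each inner face); z up.
- magnet: Bystander: red corner-shaped welding magnet, about 52 x 52 mm, 16 mm high, all within 42 mm of its origin (centre of underside).
- hammer: Bystander: hammer about 260 mm long lying along its own x, handle under 40 mm wide, the wider head at its +x end, origin near mid-length.
- brush: Bystander: hand brush about 180 mm long, up to 60 mm wide, lying along its own x, origin near mid-length.
- clamp: Bystander: F-clamp lying flat, 200 mm along its own x, y from -14 to 62 mm, 18 mm high, orange jaws.
- tape: Bystander: yellow tape measure, 75 x 35 mm, 66 mm high, origin at centre of underside.
- spray: Bystander: blue can 60 mm in diameter, 150 mm high, standing; origin at centre of underside.
- square: Bystander: flat steel try square, 160 mm along its own x with a 105 mm leg to +y at the -x end, 5 mm thick; origin in the middle of the long leg.
Not all that is in view belongs to the job. What is shaped like the ring_b but green or red is not meant.

How it is judged:
By the outcome, as a careful person would: the job done as asked, in the order asked, and still so for the second after the job is handed in, with the robot touching nothing.
It also fails if it takes over 72 s, if anything falls off the work surface, if the arm or the gripper's body presses on something with over 40 N, if the wrist force passes 120 N, or if a joint passes its speed limit or range.

## Working session

There is one attempt and no reset: what is moved stays moved. The work goes in short steps, Python scripts to look and compute and a tool call to move; the robot and the scene stay as the last step left them, time stands still between calls to the robot, and variables do not carry over. Pictures are saved under pics/ and viewed, about 8 in all and at most 12, crops included, and the job is handed in when it is done.

Besides the shell and the picture viewer there is one more tool, called after "Emit:" in YAML: its name, and indented under it one key for each argument. jog_arm: Moves the arm, as the interface text tells. Its arguments: {"type":"object","properties":{"deltas":{"type":"array"},"grip_force":{"type":"number"}},"required":["deltas"]}

```bash
ls; mkdir -p pics; cat > h.py <<'E'
import numpy as np, cv2
from station import ctrl, vision
from scipy.spatial.transform import Rotation as R
def cam(name):
    c=vision.calibration(name); K=np.array([[c['fx'],0,c['cx']],[0,c['fy'],c['cy']],[0,0,1.]])
    if 'rvec' in c:
        Rm=R.from_rotvec(np.ravel(c['rvec'])).as_matrix(); t=np.ravel(c['tvec']); T=np.eye(4); T[:3,:3]=Rm.T; T[:3,3]=-Rm.T@t
    else:
        o=ctrl.get_obs(); W=np.eye(4); W[:3,:3]=R.from_rotvec(o['tool_rot']).as_matrix(); W[:3,3]=o['tool_pos']; T=W@np.array(c['hand_eye'])
    return K,np.array(c['dist'],float),T
def px2w(C,uv,z=0.):
    K,d,T=C; n=cv2.undistortPoints(np.array(uv,float).reshape(-1,1,2),K,d).reshape(-1,2)
    r=np.c_[n,np.ones(len(n))]@T[:3,:3].T; o=T[:3,3]
    return o+r*((z-o[2])/r[:,2])[:,None]
def w2px(C,P):
    K,d,T=C; Ti=np.linalg.inv(T); return cv2.projectPoints(np.array(P,float).reshape(-1,1,3),cv2.Rodrigues(Ti[:3,:3])[0],Ti[:3,3],K,d)[0].reshape(-1,2)
def cloud(C,dep):
    K,d,T=C; h,w=dep.shape; v,u=np.mgrid[:h,:w]
    n=cv2.undistortPoints(np.c_[u.ravel(),v.ravel()].astype(float).reshape(-1,1,2),K,d).reshape(-1,2)
    p=np.c_[n,np.ones(len(n))]*dep.reshape(-1,1); return (p@T[:3,:3].T+T[:3,3]).reshape(h,w,3)
def topdown(img,P,dep,x0,x1,y0,y1,s):
    "ortho image rendered through bench plane homography is done by caller"
def ortho(C,img,x0,x1,y0,y1,s,z=0.):
    # rows: x descending (up = +x), cols: y descending (left=+y); s px per m
    H=int((x1-x0)*s);W=int((y1-y0)*s); r,c=np.mgrid[:H,:W]
    P=np.stack([x1-r/s,y1-c/s,np.full(r.shape,z)],-1).reshape(-1,3)
    m=w2px(C,P).astype(np.float32).reshape(H,W,2); return cv2.remap(img,m[...,0],m[...,1],cv2.INTER_LINEAR)
def save(n,img): cv2.imwrite('pics/'+n,cv2.cvtColor(img,cv2.COLOR_RGB2BGR))
E
python3 - <<'E'
from h import *
for n in ['scene','side']:
    C=cam(n); im,d=vision.get_image(n); save(n+'0.png',im); np.save(n+'0.npy',d); np.save(n+'0i.npy',im)
    print(n,C[2].round(2).tolist())
o=ctrl.get_obs(); print(o, ctrl.tcp_to_tips)
E
```

```text
pics
scene [[0.82, 0.47, -0.34, 0.81], [0.58, -0.65, 0.49, -0.45], [0.01, -0.59, -0.81, 0.76], [0.0, 0.0, 0.0, 1.0]]
side [[-0.97, -0.17, 0.2, 0.28], [-0.26, 0.6, -0.76, 0.8], [0.01, -0.79, -0.62, 0.68], [0.0, 0.0, 0.0, 1.0]]
{'t': 0.1, 'q': array([-1.18974363e-01,  5.33278265e-02,  1.61418355e+00, -1.15041388e-05,
        1.47601820e+00, -1.19008143e-01]), 'dq': array([-0.0015158 , -0.00095625, -0.00278894, -0.00211781,  0.00039834,
        0.0013259 ]), 'effort': array([ 6.14647306e-04, -3.94903493e+01, -3.71363103e+01, -4.52310599e-05,
        3.99340541e-03, -4.17574097e-05]), 'tool_pos': array([6.24461646e-01, 7.78236287e-05, 2.52146952e-01]), 'tool_rot': array([-2.22033077e+00, -2.22040821e+00,  1.89400304e-03]), 'contact_force': array([-0.3579852 ,  0.52097779, -0.29609322]), 'wrist_torque': array([-0.03135377,  0.00531839,  0.00704573]), 'opening': 0.08550773355319657} 0.022
```

View pics/scene0.png

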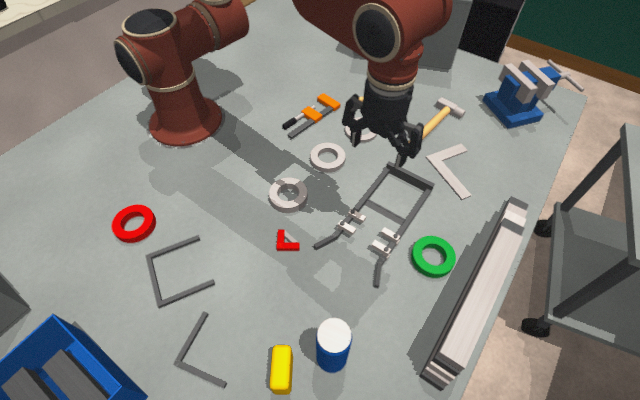

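View pics/side0.png

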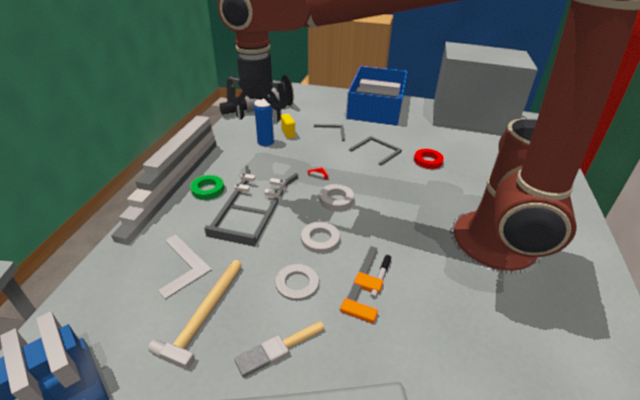

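The scene image shows three steel rings at (288,193), (327,156) and (362,128, partly hidden). In the side view they are at (337,196), (320,236) and (297,281). The look-alikes are the red ring at (134,222) and the green ring at (434,256), which I'll ignore. The gauge mouth is near (347,262) with its pocket near (410,180), the U bay is at (180,270) and the V stop at (205,350).

```bash
python3 - <<'E'
from h import *
D={n:(cam(n),np.load(n+'0i.npy'),np.load(n+'0.npy')) for n in ['scene','side']}
P={n:cloud(D[n][0],D[n][2]) for n in D}
for n in D:
    p=P[n]; print(n,'bench z', np.median(p[...,2][(abs(p[...,2])<.02)]).round(4))
for nm,n,uv,r in [('r1','side',(337,196),26),('r2','side',(320,236),28),('r3','side',(297,281),32),('r1','scene',(288,193),27),('r2','scene',(327,156),25)]:
    p=P[n][uv[1]-r:uv[1]+r,uv[0]-r:uv[0]+r].reshape(-1,3)
    c0=px2w(D[n][0],[uv],.015)[0]; q=p[(np.hypot(*(p-c0)[:,:2].T)<.06)&(p[:,2]<.05)]
    h=np.percentile(q[:,2],[50,60,70,80,90,95])
    t=q[q[:,2]>h[3]-.004]; 
    (cx,cy),rad=cv2.minEnclosingCircle(t[:,:2].astype(np.float32))
    print(nm,n,h.round(4),'c',round(cx,4),round(cy,4),round(rad,4), np.histogram(q[:,2],np.arange(-.004,.034,.003))[0])
# color ortho mosaic
x0,x1,y0,y1,s=.25,.95,-.5,.55,760
a=ortho(D['scene'][0],D['scene'][1],x0,x1,y0,y1,s); save('o_scene.png',a)
b=ortho(D['side'][0],D['side'][1],x0,x1,y0,y1,s); save('o_side.png',b)
E
```

```text
scene bench z -0.0003
side bench z -0.0002
r1 side [0.0135 0.02   0.0217 0.0226 0.0235 0.024 ] c 0.4267 -0.0434 0.0495 [183 141  48  42  36  46  43  49 251 143   2   0]
r2 side [0.009  0.0154 0.0169 0.0179 0.0189 0.0195] c 0.435 0.1201 0.0486 [ 49 440 118  48  47  52 190 354  35   0   0   0]
r3 side [0.0038 0.0102 0.0113 0.012  0.0127 0.0134] c 0.4487 0.268 0.049 [228 664  78  57 223 589  35   0   0   0   0   0]
r1 scene [0.0162 0.0218 0.0228 0.0235 0.0244 0.025 ] c 0.4304 -0.0474 0.0489 [183 332  51  37  44  40  44  42 287 362  16   0]
r2 scene [0.0093 0.0153 0.0166 0.0174 0.0182 0.0187] c 0.4365 0.1168 0.0491 [187 287  50  40  43  42 226 284   8   0   0   0]
```

View pics/o_scene.png

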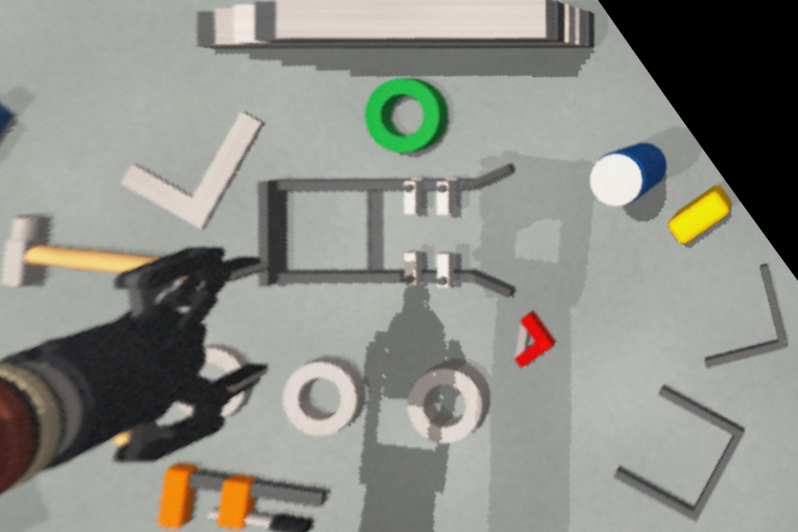

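The scene depth gives the thicknesses as r1 = 24 mm, r2 = 18 mm and r3 = 12 mm, at about (.428,-.045), (.436,.118) and (.449,.268). The top-down view shows the gauge feeding along world +y with its mouth at (513,230). Next I'll fit the fixtures.

```bash
cat > fit.py <<'E'
from h import *
from scipy.optimize import minimize
def box(x0,x1,y0,y1,a=0,o=(0,0)): return ((x0+x1)/2,(y0+y1)/2,(x1-x0)/2,(y1-y0)/2,a,o)
def sdf(p,boxes):
    out=[]
    for cx,cy,hx,hy,a,o in boxes:
        q=p-np.array(o); c,s=np.cos(a),np.sin(a); q=np.c_[c*q[:,0]+s*q[:,1],-s*q[:,0]+c*q[:,1]]
        d=abs(q-[cx,cy])-[hx,hy]; out.append(np.hypot(*np.maximum(d,0).T)+np.minimum(d.max(1),0))
    return np.min(out,0)
def loc(p,v): c,s=np.cos(v[2]),np.sin(v[2]); q=p-v[:2]; return np.c_[c*q[:,0]+s*q[:,1],-s*q[:,0]+c*q[:,1]]
M={'U':([box(-.066,-.056,-.066,.066),box(-.056,.056,.056,.066),box(-.056,.056,-.066,-.056)],.010,.10,[.358,-.345,1.05]),
'V':([box(-.01,.1,0,.01,np.pi/4,(-.068,0)),box(-.01,.1,-.01,0,-np.pi/4,(-.068,0))],.010,.10,[.534,-.425,1.03]),
'G':([box(-.02,.238,.054,.066),box(-.02,.238,-.066,-.054)],.015,.0,[.646,-.045,1.57])}
E
python3 - <<'E'
from fit import *
P={n:cloud(cam(n),np.load(n+'0.npy')).reshape(-1,3) for n in ['scene','side']}
for k,(B,h,rr,v0) in M.items():
    for n in P:
        p=P[n]; p=p[abs(p[:,2]-h)<.0025][:,:2]; q=loc(p,v0)
        sel=(abs(q[:,0])<.105)&(abs(q[:,1])<.1) if k!='G' else (q[:,0]>-.03)&(q[:,0]<.22)&(abs(q[:,1])<.075)&(abs(q[:,1])>.042)
        p=p[sel]
        f=lambda v: np.minimum(np.maximum(sdf(loc(p,v),B)+.002,0),.012).sum()
        r=min((minimize(f,v0,method='Nelder-Mead',options=dict(initial_simplex=[np.array(v0)+d for d in ([0,0,0],[s,0,0],[0,s,0],[0,0,.1])],xatol=1e-5)) for s in (.01,-.01)),key=lambda r:r.fun)
        v=r.x;print(k,n,len(p),v.round(4),'mean out',(np.maximum(sdf(loc(p,v),B),0)).mean().round(4))
# gauge end wall top (30mm) and jaws (33)
for n in P:
    p=P[n]
    for nm,z0,z1,x0,x1,y0,y1 in [('wall',.026,.033,.56,.74,.17,.22),('go',.031,.036,.56,.74,-.08,0),('nogo',.0245,.029,.56,.74,-.03,.05),('spray',.06,.145,.62,.85,-.38,-.2),('spraytop',.145,.16,.6,.85,-.45,-.2),('tape',.058,.075,.55,.8,-.5,-.3),('mag',.012,.02,.44,.55,-.2,-.11)]:
        q=p[(p[:,2]>z0)&(p[:,2]<z1)&(p[:,0]>x0)&(p[:,0]<x1)&(p[:,1]>y0)&(p[:,1]<y1)]
        if len(q): print(nm,n,len(q),np.percentile(q[:,:2],[1,50,99],0).round(3).tolist())
E
```

```text
U scene 724 [ 0.3607 -0.3406  1.0778] mean out 0.0001
U side 170 [ 0.3613 -0.3354  1.0904] mean out 0.0002
V scene 592 [ 0.5402 -0.4157  1.0304] mean out 0.0
V side 77 [ 0.5411 -0.4108  0.9874] mean out 0.0003
G scene 686 [ 0.6512 -0.0575  1.5813] mean out 0.0002
G side 420 [ 0.6481 -0.0583  1.5682] mean out 0.0002
wall scene 205 [[0.585, 0.171], [0.656, 0.178], [0.713, 0.187]]
go scene 192 [[0.585, -0.057], [0.676, -0.051], [0.716, -0.004]]
nogo scene 160 [[0.585, -0.013], [0.677, -0.006], [0.716, 0.002]]
spray scene 952 [[0.648, -0.379], [0.713, -0.327], [0.764, -0.291]]
spraytop scene 959 [[0.708, -0.323], [0.734, -0.298], [0.76, -0.271]]
tape scene 933 [[0.648, -0.41], [0.679, -0.375], [0.759, -0.313]]
mag scene 295 [[0.479, -0.178], [0.508, -0.154], [0.542, -0.135]]
wall side 249 [[0.584, 0.173], [0.647, 0.182], [0.714, 0.188]]
go side 69 [[0.585, -0.054], [0.621, -0.046], [0.714, -0.026]]
nogo side 81 [[0.583, -0.01], [0.623, -0.001], [0.715, 0.007]]
spray side 502 [[0.651, -0.377], [0.718, -0.273], [0.759, -0.263]]
spraytop side 93 [[0.709, -0.319], [0.736, -0.285], [0.759, -0.266]]
tape side 102 [[0.646, -0.401], [0.671, -0.364], [0.702, -0.332]]
mag side 106 [[0.477, -0.172], [0.504, -0.149], [0.539, -0.131]]
```

Plan, all by dragging with closed fingers inside the ring hole, so nothing is lifted:
1. Shift the 18 mm ring aside.
2. Park the 24 mm ring in front of the V.
3. Take the 12 mm ring through the gauge into the pocket.
4. Test the 18 mm ring in the gauge, draw it back and put it in the U bay.
5. Nest the 24 mm ring in the V.

First I turn the tool 90° so its narrow side faces the slot.

Emit:
jog_arm:
  deltas:
    - [0,0,0.12,0,0,1.2,0]
    - [0,0,0.12,0,0,1.2,0]
    - [0,0,0.12,0,0,1.2,0]
    - [0,0,0.12,0,0,1.2,0]
    - [0,0,0.12,0,0,1.2,0]
    - [0,0,0.12,0,0,1.2,0]
    - [0,0,0.12,0,0,1.2,0]
    - [0,0,0.12,0,0,1.2,0]
    - [0,0,0.12,0,0,1.2,0]
    - [0,0,0.12,0,0,1.2,0]
    - [0,0,0.12,0,0,1.2,0]
    - [0,0,0.12,0,0,1.2,0]

```text
t: 1.1
tool_pos: [0.6245, 0.0001, 0.1081]
tool_rot: [-3.135, -0.196, 0.002]
contact_force: [0.5, -0.4, -1.3]
opening: 0.0001
```

Emit:
jog_arm:
  deltas:
    - [0,0,0.12,0,0,0,0]
    - [0,0,0.01,-1.9,-1.2,0,0]
    - [0,0,0,-2.8,-1.8,0,0]
    - [0,0,0,-2.8,-1.8,0,0]
    - [0,0,0,-2.8,-1.8,0,0]
    - [0,0,0,-2.8,-1.8,0,0]
    - [0,0,0,-2.8,-1.8,0,0]
    - [0,0,0,-2,-1.15,0,0]
    - [0,0,0,-1,-0.5,0,0]
    - [0,0,0,0,0,0,0]

```text
t: 1.93
tool_pos: [0.4339, 0.1189, 0.1086]
tool_rot: [3.142, 0.004, -0.002]
contact_force: [-0.4, 0.4, -0.4]
opening: 0.0003
```

```bash
python3 - <<'E'
from h import *
C=cam('wrist'); a,da=vision.get_image('wrist'); b,db=vision.get_image('side'); Cs=cam('side')
P=cloud(C,da); p=P.reshape(-1,3)
q=p[(p[:,2]>.015)&(p[:,2]<.021)&(np.hypot(p[:,0]-.4355,p[:,1]-.1185)<.07)]
print('ring top n',len(q),cv2.minEnclosingCircle(q[:,:2].astype(np.float32)) if len(q)>5 else None)
o=ctrl.get_obs(); print(o['t'],o['tool_pos'],o['opening'],ctrl.tcp_to_tips)
tip=o['tool_pos']-[0,0,.022]; u,v=w2px(Cs,[tip])[0].astype(int); print('tip px side',u,v)
crop=cv2.resize(b[max(0,v-70):v+60,u-80:u+80],None,fx=4,fy=4)
u2,v2=u-(u-80),v-max(0,v-70); cv2.drawMarker(crop,(u2*4,v2*4),(0,255,0),0,10)
save('j1.png',np.hstack([cv2.resize(a,(640,400)) ])); save('j2.png',crop)
E
```

```text
ring top n 8315 ((0.43468913435935974, 0.11930733919143677), 0.048102669417858124)
2.0333 [0.43645672 0.11793797 0.10958827] 0.00020698111192302273 0.022
tip px side 320 212
```

View pics/j1.png

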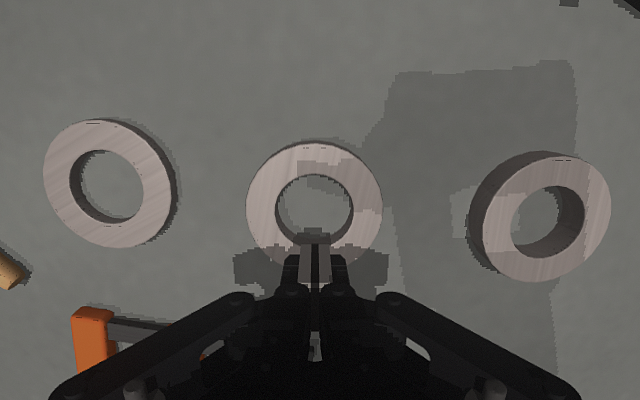

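View pics/j2.png

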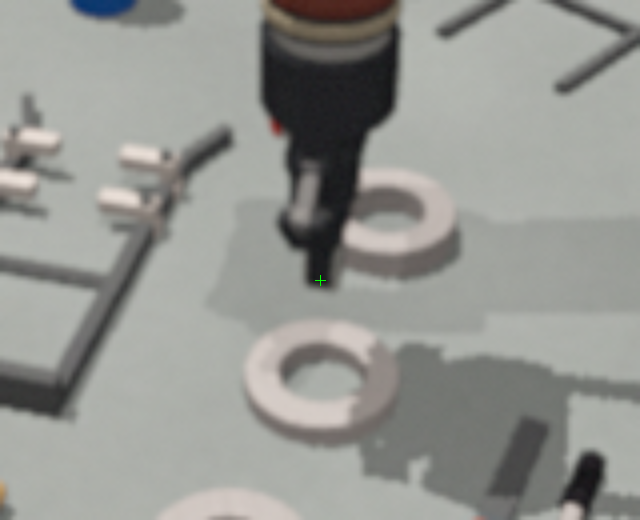

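The wrist view shows the rings at (108,183), (313,205) and (545,215), with the closed fingers aligned over the middle one. In the side crop the tip matches the 22 mm figure. I'll shift the 18 mm ring aside, then hop to the 24 mm ring.

Emit:
jog_arm:
  deltas:
    - [0,0,0,0,0,3.2,0]
    - [0,0,0,0,0,3,0]
    - [0,0,0,0,0,1.6,0]
    - [0,0,0,0,0,0.45,0]
    - [0,0,0,-1,0,0,0]
    - [0,0,0,-1.5,0,0,0]
    - [0,0,0,-1.5,0,0,0]
    - [0,0,0,-1,0,0,0]
    - [0,0,0,0.5,0,0,0]
    - [0,0,0,0,0,-2.5,0]
    - [0,0,0,0,0,-2.5,0]
    - [0,0,0,0.5,2,0,0]

```text
t: 3.03
tool_pos: [0.4007, 0.0993, 0.0828]
tool_rot: [-3.14, -0.005, -0.016]
contact_force: [1.3, -1.1, 1.0]
opening: 0.0001
```

Emit:
jog_arm:
  deltas:
    - [0,0,0,0.6,3.5,0,0]
    - [0,0,0,1,3.5,0,0]
    - [0,0,0,1,3.5,0,0]
    - [0,0,0,0.7,2.8,0,0]
    - [0,0,0,0,1.15,0,0]
    - [0,0,0,0,0,1,0]
    - [0,0,0,0,0,2,0]
    - [0,0,0,0,0,1.5,0]
    - [0,0,0,0,0,0.5,0]
    - [0,0,0,0,0,0,0]

```text
t: 3.87
tool_pos: [0.4279, -0.0458, 0.0251]
tool_rot: [-3.14, -0.002, 0.006]
contact_force: [-0.3, 0.3, -0.0]
opening: 0.0001
```

Emit:
jog_arm:
  deltas:
    - [0,0,0,-0.3,1,0,0]
    - [0,0,0,-0.4,1.8,0,0]
    - [0,0,0,-0.4,2.2,0,0]
    - [0,0,0,-0.4,2.2,0,0]
    - [0,0,0,-0.3,2.2,0,0]
    - [0,0,0,0,2.2,0,0]
    - [0,0,0,0,2.2,0,0]
    - [0,0,0,0,1.65,0,0]
    - [0,0,0,0.8,1.7,0,0]
    - [0,0,0,0.8,1.7,0,0]
    - [0,0,0,0.9,1.6,0,0]

```text
t: 4.78
tool_pos: [0.4353, -0.2507, 0.0272]
tool_rot: [-3.138, -0.001, 0.003]
contact_force: [-2.8, 6.3, 2.9]
opening: 0.0005
```

Emit:
jog_arm:
  deltas:
    - [0,0,0,2.1,0.6,0,0]
    - [0,0,0,2.1,0.6,0,0]
    - [0,0,0,2.1,0.6,0,0]
    - [0,0,0,2.1,0.6,0,0]
    - [0,0,0,1,1.9,0,0]
    - [0,0,0,1,1.9,0,0]
    - [0,0,0,1,1.9,0,0]
    - [0,0,0,1,1.9,0,0]
    - [0,0,0,0.7,1,0,0]
    - [0,0,0,0.2,0.5,0,0]
    - [0,0,0,-0.3,-0.6,0,0]
    - [0,0,0,0,0,0,0]

```text
t: 5.78
tool_pos: [0.566, -0.3594, 0.0274]
tool_rot: [3.141, 0.002, 0.001]
contact_force: [-0.6, 0.3, -0.0]
opening: -0.0
```

```bash
cat > look.py <<'E'
from h import *
import sys
# look.py cam zlo zhi x y rad : fit ring by top points
def ring(n,zlo,zhi,x,y,r=.075,Pc=None):
    C=cam(n); im,d=vision.get_image(n); p=cloud(C,d).reshape(-1,3)
    q=p[(p[:,2]>zlo)&(p[:,2]<zhi)&(np.hypot(p[:,0]-x,p[:,1]-y)<r)][:,:2].astype(np.float32)
    # annulus fit
    from scipy.optimize import minimize
    f=lambda v:(lambda d:np.minimum(np.maximum(d-.047,0)+np.maximum(.028-d,0),.01).sum())(np.hypot(*(q-v).T))
    best=min((minimize(f,[x+a,y+b],method='Nelder-Mead') for a in(-.02,0,.02) for b in(-.02,0,.02)),key=lambda s:s.fun)
    return im,len(q),best.x.round(4),best.fun
E
python3 - <<'E'
from look import *
im,*a=ring('scene',.020,.027,.563,-.352); print(a); o=ctrl.get_obs(); print(o['t'],o['tool_pos'],o['contact_force'])
save('k1.png',im)
E
```

```text
[641, array([ 0.5623, -0.3593]), np.float64(0.20080132948735274)]
5.8333 [ 0.5659928  -0.35934699  0.02743141] [ 0.89927078  0.67892867 -0.03503806]
```

View pics/k1.png

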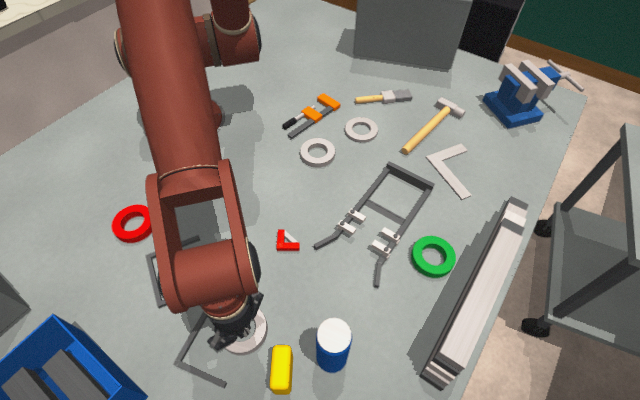

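The scene view shows the parked ring at (243,330) in front of the V and the 18 mm ring at (317,152). The rest of the scene has not moved. Next is the 12 mm ring.

Emit:
jog_arm:
  deltas:
    - [0,0,0,0,0,-2.5,0]
    - [0,0,0,0,0,-2.5,0]
    - [0,0,0,-0.5,-2.5,-1,0]
    - [0,0,0,-0.7,-3.8,0,0]
    - [0,0,0,-0.7,-3.8,0,0]
    - [0,0,0,-0.7,-3.8,0,0]
    - [0,0,0,-0.7,-3.8,0,0]
    - [0,0,0,-0.7,-3.8,0,0]
    - [0,0,0,-0.7,-3.8,0,0]
    - [0,0,0,-0.7,-3.8,0,0]
    - [0,0,0,-0.7,-3.8,0,0]
    - [0,0,0,-0.7,-3.8,0,0]

```text
t: 6.83
tool_pos: [0.497, 0.0091, 0.0875]
tool_rot: [3.141, 0.002, 0.003]
contact_force: [0.3, 0.4, 0.3]
opening: 0.0001
```

Emit:
jog_arm:
  deltas:
    - [0,0,0,-0.7,-3.8,0,0]
    - [0,0,0,-0.7,-3.8,0,0]
    - [0,0,0,-0.7,-3.8,0,0]
    - [0,0,0,-0.7,-3.8,0,0]
    - [0,0,0,-0.7,-3.8,0,0]
    - [0,0,0,-0.7,-3.8,0,0]
    - [0,0,0,0,-2.3,0,0]
    - [0,0,0,0,-0.2,0,0]
    - [0,0,0,0,0,0,0]

```text
t: 7.58
tool_pos: [0.4552, 0.2613, 0.0874]
tool_rot: [-3.142, -0.007, -0.002]
contact_force: [0.3, -0.7, -0.1]
opening: 0.0003
```

```bash
python3 - <<'E'
from look import *
im,*a=ring('wrist',.0095,.0145,.449,.268); print(a)
o=ctrl.get_obs(); print(o['t'],o['tool_pos'])
im,*a=ring('side',.015,.021,.40,.118); print('r2',a)
E
```

```text
[8833, array([0.4507, 0.2675]), np.float64(0.2966749101163184)]
7.6333 [0.45532503 0.26027797 0.08712177]
r2 [553, array([0.4019, 0.1183]), np.float64(0.053388076675316615)]
```

Emit:
jog_arm:
  deltas:
    - [0,0,0,0,0,2,0]
    - [0,0,0,0,0,2.5,0]
    - [0,0,0,0,0,1.2,0]
    - [0,0,0,0,0,0.4,0]
    - [0,0,0,0.8,0.7,0,0]
    - [0,0,0,1.6,1.4,0,0]
    - [0,0,0,1.8,1.5,0,0]
    - [0,0,0,1.8,1.5,0,0]
    - [0,0,0,0,2.5,0,0]
    - [0,0,0,0,2.5,0,0]
    - [0,0,0,0,2.5,0,0]
    - [0,0,0,0,2.5,0,0]

```text
t: 8.68
tool_pos: [0.518, 0.1082, 0.0281]
tool_rot: [-3.14, -0.0, -0.007]
contact_force: [0.4, 3.3, -0.1]
opening: 0.0002
```

Emit:
jog_arm:
  deltas:
    - [0,0,0,0,2.5,0,0]
    - [0,0,0,0,2.5,0,0]
    - [0,0,0,0,2.5,0,0]
    - [0,0,0,0,2.5,0,0]
    - [0,0,0,0,1,0,0]
    - [0,0,0,-1.8,2,0,0]
    - [0,0,0,-1.8,2,0,0]
    - [0,0,0,-1.8,2,0,0]
    - [0,0,0,-1.8,2,0,0]
    - [0,0,0,-1.8,2,0,0]
    - [0,0,0,-1.8,2,0,0]
    - [0,0,0,0,0,0,0]

```text
t: 9.68
tool_pos: [0.4074, -0.1235, 0.0272]
tool_rot: [3.139, -0.005, 0.003]
contact_force: [0.1, 0.8, 0.7]
opening: 0.0002
```

```bash
python3 - <<'E'
from look import *
o=ctrl.get_obs(); print(o['t'],o['tool_pos'])
x,y=o['tool_pos'][:2]
for n in ['wrist','side','scene']:
    im,*a=ring(n,.0085,.0145,x,y); print(n,a)
E
```

```text
9.6833 [ 0.40735351 -0.12350603  0.02717565]
wrist [15052, array([ 0.4112, -0.1156]), np.float64(3.4346215361836405)]
side [300, array([ 0.4113, -0.1136]), np.float64(0.22585865789392906)]
scene [504, array([ 0.412 , -0.1178]), np.float64(0.15597225042573504)]
```

Emit:
jog_arm:
  deltas:
    - [0,0,0,0.1,1.5,0,0]
    - [0,0,0,0.1,2.2,0,0]
    - [0,0,0,0.1,2.2,0,0]
    - [0,0,0,0.1,2,0,0]
    - [0,0,0,1.4,2.1,0,0]
    - [0,0,0,1.4,2.1,0,0]
    - [0,0,0,2,0.3,0,0]
    - [0,0,0,2,0.3,0,0]
    - [0,0,0,2,0.2,0,0]
    - [0,0,0,2,0.2,0,0]
    - [0,0,0,2.3,-0.3,0,0]
    - [0,0,0,2.3,-0.3,0,0]

```text
t: 10.83
tool_pos: [0.5667, -0.2445, 0.0249]
tool_rot: [-3.141, -0.004, 0.007]
contact_force: [-4.3, -1.0, 2.8]
opening: -0.0002
```

Emit:
jog_arm:
  deltas:
    - [0,0,0,2.3,-0.3,0,0]
    - [0,0,0,2,-0.3,0,0]
    - [0,0,0,2,-1,0,0]
    - [0,0,0,1.5,-1.5,0,0]
    - [0,0,0,0.5,-1.5,0,0]
    - [0,0,0,0,0,0,0]

```text
t: 11.33
tool_pos: [0.6504, -0.1958, 0.0251]
tool_rot: [-3.14, -0.008, 0.001]
contact_force: [-0.3, -0.5, -0.2]
opening: -0.0001
```

```bash
python3 - <<'E'
from look import *
o=ctrl.get_obs(); print(o['t'],o['tool_pos'])
x,y=o['tool_pos'][:2]
for n in ['wrist','scene']:
    im,*a=ring(n,.0085,.0145,x,y); print(n,a)
    if n=='scene':save('k2.png',im)
E
```

```text
11.3333 [ 0.65039932 -0.195829    0.02507133]
wrist [12601, array([ 0.6419, -0.2037]), np.float64(2.5840951864375192)]
scene [724, array([ 0.6423, -0.2062]), np.float64(0.09464722941981968)]
```

Emit:
jog_arm:
  deltas:
    - [0,0,0,0,-1.2,0,0]
    - [0,0,0,0,-1.8,0,0]
    - [0,0,0,0,-2.2,0,0]
    - [0,0,0,0,-2.2,0,0]
    - [0,0,0,0,-2.2,0,0]
    - [0,0,0,0,-2.2,0,0]
    - [0,0,0,0,-2.2,0,0]
    - [0,0,0,0,-2.2,0,0]
    - [0,0,0,0,-2,-0.2,0]
    - [0,0,0,0,-1.5,-0.2,0]
    - [0,0,0,0,0,0,0]

```text
t: 12.35
tool_pos: [0.6483, 0.0003, 0.0301]
tool_rot: [-3.14, -0.005, 0.0]
contact_force: [1.3, -0.1, -1.0]
opening: -0.0003
```

```bash
python3 - <<'E'
from look import *
o=ctrl.get_obs(); print(o['t'],o['tool_pos'])
x,y=o['tool_pos'][:2]
for n in ['wrist','side']:
    im,*a=ring(n,.0085,.0145,x,y); print(n,a); save('k3%s.png'%n,im)
E
```

```text
12.35 [6.48251278e-01 2.59076933e-04 3.01122617e-02]
wrist [12864, array([ 0.6489, -0.0157]), np.float64(22.22970236779304)]
side [339, array([ 0.6471, -0.0142]), np.float64(1.0737672702388026)]
```

Emit:
jog_arm:
  deltas:
    - [0,0,0,0,-0.8,0.1,0]
    - [0,0,0,0,-1.2,0,0]
    - [0,0,0,0,-1.2,0,0]
    - [0,0,0,0,-1.2,0,0]
    - [0,0,0,0,-1.2,0,0]
    - [0,0,0,0,-1.2,0,0]
    - [0,0,0,0,-1.2,0,0]
    - [0,0,0,0,-1.2,0,0]
    - [0,0,0,0,0,0,0]

```text
t: 13.2
tool_pos: [0.649, 0.0911, 0.029]
tool_rot: [-3.14, -0.002, -0.001]
contact_force: [1.9, 3.2, 3.8]
opening: 0.0003
```

Emit:
jog_arm:
  deltas:
    - [0,0,0,0,-1,0,0]
    - [0,0,0,0,-1,0,0]
    - [0,0,0,0,-1,0,0]
    - [0,0,0,0,-0.8,0,0]
    - [0,0,0,0,-0.4,0,0]
    - [0,0,0,0,0,0,0]

```text
t: 13.7
tool_pos: [0.6483, 0.133, 0.0284]
tool_rot: [-3.14, -0.003, 0.001]
contact_force: [-0.7, 0.2, 0.9]
opening: 0.0002
```

```bash
python3 - <<'E'
from look import *
o=ctrl.get_obs(); print(o['t'],o['tool_pos'],o['contact_force'])
x,y=o['tool_pos'][:2]
for n in ['wrist','side']:
    im,*a=ring(n,.0085,.0175,x,y); print(n,a); save('k4%s.png'%n,im)
E
```

```text
13.7 [0.64829137 0.13296582 0.0283666 ] [-0.71015636  0.1505006   0.87090512]
wrist [21412, array([0.663 , 0.1147]), np.float64(68.7391780839186)]
side [667, array([0.6464, 0.1153]), np.float64(2.7850006689253566)]
```

View pics/k4wrist.png

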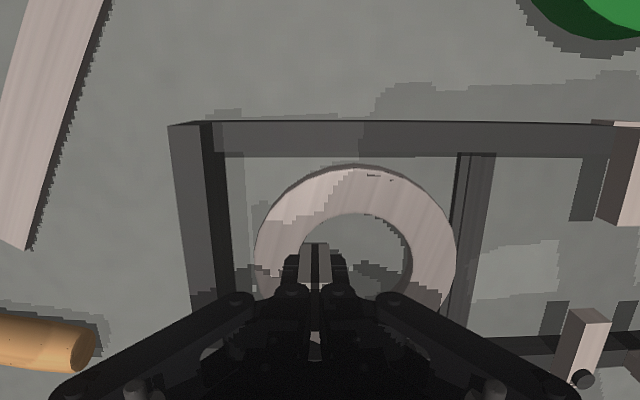

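The wrist view shows the ring over the lip and almost in. Its trailing edge at (456,250) is close to the lip, so I'll push 4 mm more, back off, lift and check that it lies flat.

Emit:
jog_arm:
  deltas:
    - [0,0,0,0,-0.3,0,0]
    - [0,0,0,0,-0.2,0,0]
    - [0,0,0,0,0.6,0,0]
    - [0,0,0,0,0,-3,0]
    - [0,0,0,0,0,-3,0]
    - [0,0,0,-4,0,-2,0]
    - [0,0,0,-4,0,0,0]
    - [0,0,0,-1,0,0,0]
    - [0,0,0,0,0,0,0]

```text
t: 14.55
tool_pos: [0.5585, 0.1303, 0.1066]
tool_rot: [-3.141, -0.002, 0.004]
contact_force: [0.1, 0.4, -0.2]
opening: 0.0002
```

```bash
python3 - <<'E'
from look import *
o=ctrl.get_obs(); print(o['t'],o['tool_pos'],o['contact_force'])
for n in ['wrist','side']:
    C=cam(n); im,d=vision.get_image(n); p=cloud(C,d).reshape(-1,3)
    q=p[(np.hypot(p[:,0]-.648,p[:,1]-.12)<.046)&(p[:,2]>.007)&(p[:,2]<.025)]
    A=np.c_[q[:,0]-.648,q[:,1]-.12,np.ones(len(q))]; print(n,len(q),'plane',np.linalg.lstsq(A,q[:,2],rcond=None)[0].round(4))
    if n=='wrist':save('k5.png',im)
    im,*a=ring(n,.0085,.0145,.648,.12,.055);print(a)
im,*a=ring('wrist',.015,.021,.402,.118); print('r2',a)
E
```

```text
14.55 [0.55851869 0.13030512 0.10658429] [ 0.09147101  0.44749071 -0.1711683 ]
wrist 11540 plane [-0.0009 -0.0006  0.0116]
[12833, array([0.6478, 0.1173]), np.float64(1.9516101585267351)]
side 431 plane [0.0007 0.0007 0.0126]
[452, array([0.6483, 0.1179]), np.float64(0.0675914556674518)]
r2 [179, array([0.4393, 0.0906]), np.float64(0.0)]
```

View pics/k5.png

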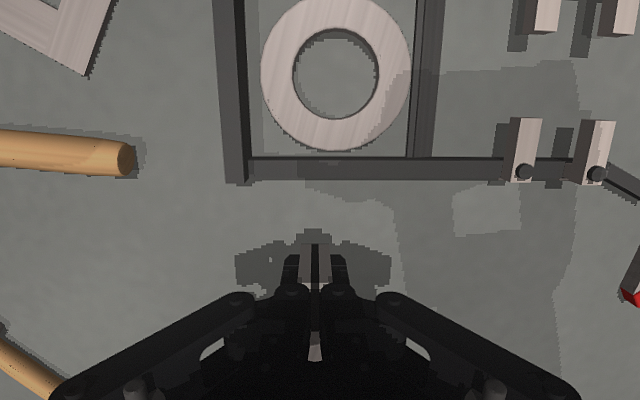

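The 12 mm ring lies flat in the pocket, with its top at 12 mm and tilt near 0, at pixel (336,73). Next is the 18 mm ring at (.402,.118).

Emit:
jog_arm:
  deltas:
    - [0,0,0,-2,0.2,0,0]
    - [0,0,0,-3.5,0.3,0,0]
    - [0,0,0,-3.5,0.3,0,0]
    - [0,0,0,-3.5,0.3,0,0]
    - [0,0,0,-2.4,0.1,0,0]
    - [0,0,0,-0.5,0,2,0]
    - [0,0,0,0,0,3,0]
    - [0,0,0,0,0,2,0]
    - [0,0,0,0,0,1,0]
    - [0,0,0,0,0,0,0]

```text
t: 15.63
tool_pos: [0.4062, 0.1179, 0.0252]
tool_rot: [3.141, 0.001, -0.008]
contact_force: [-0.3, -0.9, 0.2]
opening: -0.0001
```

Emit:
jog_arm:
  deltas:
    - [0,0,0,0,1,0,0]
    - [0,0,0,0,1.8,0,0]
    - [0,0,0,0,2.3,0,0]
    - [0,0,0,0,2.3,0,0]
    - [0,0,0,0,2.3,0,0]
    - [0,0,0,0,2.3,0,0]
    - [0,0,0,0,2.3,0,0]
    - [0,0,0,0,2.3,0,0]
    - [0,0,0,0,2.3,0,0]
    - [0,0,0,0,2.3,0,0]
    - [0,0,0,0,2.3,0,0]

```text
t: 16.55
tool_pos: [0.4087, -0.1183, 0.0292]
tool_rot: [-3.141, 0.0, -0.004]
contact_force: [-0.1, 4.4, -0.9]
opening: 0.0002
```

Emit:
jog_arm:
  deltas:
    - [0,0,0,0.1,2,0,0]
    - [0,0,0,0.1,2.2,0,0]
    - [0,0,0,0.1,2.2,0,0]
    - [0,0,0,0.1,2,0,0]
    - [0,0,0,1.4,2.1,0,0]
    - [0,0,0,1.4,2.1,0,0]
    - [0,0,0,2,0.3,0,0]
    - [0,0,0,2,0.3,0,0]
    - [0,0,0,2,0.2,0,0]
    - [0,0,0,2,0.2,0,0]
    - [0,0,0,2.3,-0.3,0,0]
    - [0,0,0,2.3,-0.3,0,0]

```text
t: 17.55
tool_pos: [0.5661, -0.2487, 0.029]
tool_rot: [3.14, 0.0, -0.003]
contact_force: [-5.4, -0.5, 1.7]
opening: -0.0001
```

Emit:
jog_arm:
  deltas:
    - [0,0,0,2.3,-0.3,0,0]
    - [0,0,0,2,-0.3,0,0]
    - [0,0,0,2,-1,0,0]
    - [0,0,0,1.5,-1.5,0,0]
    - [0,0,0,0.5,-1.5,0,0]
    - [0,0,0,0,0,0,0]

```text
t: 18.05
tool_pos: [0.6505, -0.1994, 0.029]
tool_rot: [-3.142, -0.004, -0.004]
contact_force: [-0.8, 0.4, 0.7]
opening: -0.0004
```

```bash
python3 - <<'E'
from look import *
o=ctrl.get_obs(); print(o['t'],o['tool_pos'])
x,y=o['tool_pos'][:2]
for n in ['wrist','scene']:
    im,*a=ring(n,.0145,.0205,x,y); print(n,a); save('k6%s.png'%n,im)
im,*a=ring('scene',.020,.027,.562,-.357); print('thick',a)
E
```

```text
18.05 [ 0.65048626 -0.19944103  0.0289808 ]
wrist [12745, array([ 0.642 , -0.2074]), np.float64(2.857123554829866)]
scene [726, array([ 0.6427, -0.2097]), np.float64(0.07557437247696926)]
thick [1307, array([ 0.5621, -0.3592]), np.float64(0.07952596134993467)]
```

Emit:
jog_arm:
  deltas:
    - [0,0,0,0,-1.2,0,0]
    - [0,0,0,0,-1.8,0,0]
    - [0,0,0,0,-2.2,0,0]
    - [0,0,0,0,-2.2,0,0]
    - [0,0,0,0,-2.2,0,0]
    - [0,0,0,0,-2.2,0,0]
    - [0,0,0,0,-1.3,0,0]
    - [0,0,0,0,-0.8,0,0]
    - [0,0,0,0,-0.5,0,0]
    - [0,0,0,0,-0.4,0,0]
    - [0,0,0,0,-0.4,0,0]
    - [0,0,0,0,-0.3,0,0]

```text
t: 19.2
tool_pos: [0.649, -0.0469, 0.0279]
tool_rot: [3.14, 0.0, 0.001]
contact_force: [0.3, -5.1, 2.3]
opening: -0.0001
```

Emit:
jog_arm:
  deltas:
    - [0,0,0,0,-0.2,0,0]
    - [0,0,0,0,-0.2,0,0]
    - [0,0,0,0,0,0,0]

```text
t: 19.45
tool_pos: [0.649, -0.0428, 0.0279]
tool_rot: [3.141, -0.0, 0.001]
contact_force: [0.1, -4.8, 3.0]
opening: 0.0003
```

Emit:
jog_arm:
  deltas:
    - [0,0,0,0,-0.2,0,0]
    - [0,0,0,0,0,0,0]

```text
t: 19.62
tool_pos: [0.649, -0.0408, 0.0279]
tool_rot: [3.141, -0.0, 0.001]
contact_force: [-1.2, -4.3, 2.9]
opening: -0.0003
```

Emit:
jog_arm:
  deltas:
    - [0,0,0,0,-0.15,0,0]
    - [0,0,0,0,0,0,0]

```text
t: 19.78
tool_pos: [0.649, -0.0393, 0.0279]
tool_rot: [3.14, 0.0, 0.001]
contact_force: [0.5, -5.7, 1.9]
opening: -0.0004
```

Emit:
jog_arm:
  deltas:
    - [0,0,0,0,-0.15,0,0]
    - [0,0,0,0,0,0,0]

```text
t: 19.95
tool_pos: [0.649, -0.0378, 0.0279]
tool_rot: [3.14, 0.0, 0.001]
contact_force: [-0.3, -4.8, 2.8]
opening: -0.0005
```

```bash
python3 - <<'E'
from look import *
o=ctrl.get_obs(); print(o['t'],o['tool_pos'])
for n in ['wrist','side']:
    im,*a=ring(n,.0145,.0195,.649,-.056,.065); print(n,a); save('k7%s.png'%n,im)
E
```

```text
19.95 [ 0.6490301  -0.0378457   0.02794075]
wrist [14003, array([ 0.6493, -0.0513]), np.float64(14.618369314302353)]
side [231, array([ 0.6482, -0.0495]), np.float64(0.24572328784115977)]
```

Emit:
jog_arm:
  deltas:
    - [0,0,0,0,-0.2,0,0]
    - [0,0,0,0,0,0,0]

```text
t: 20.22
tool_pos: [0.649, -0.0368, 0.028]
tool_rot: [3.138, 0.001, 0.001]
contact_force: [0.6, -7.9, 2.0]
opening: -0.0003
```

Emit:
jog_arm:
  deltas:
    - [0,0,0,0,-0.2,0,0]
    - [0,0,0,0,0,0,0]

```text
t: 20.38
tool_pos: [0.6491, -0.0362, 0.0281]
tool_rot: [3.136, 0.001, 0.002]
contact_force: [-0.9, -13.2, 2.0]
opening: -0.0004
```

Emit:
jog_arm:
  deltas:
    - [0,0,0,0,-0.2,0,0]
    - [0,0,0,0,0,0,0]
    - [0,0,0,0,0,0,0]

```text
t: 20.63
tool_pos: [0.6492, -0.0357, 0.0281]
tool_rot: [3.133, 0.001, 0.002]
contact_force: [-0.0, -17.3, 1.4]
opening: 0.0002
```

```bash
python3 - <<'E'
from look import *
o=ctrl.get_obs(); print(o['t'],o['tool_pos'],o['contact_force'])
C=cam('wrist');im,d=vision.get_image('wrist');save('k8.png',im)
im2,*a=ring('side',.0145,.0195,.649,-.056,.065); print(a)
E
```

```text
20.6333 [ 0.64917259 -0.03569009  0.02812556] [ -0.02641096 -17.34638119   1.36741557]
[231, array([ 0.6473, -0.0483]), np.float64(0.2551354292604215)]
```

View pics/k8.png

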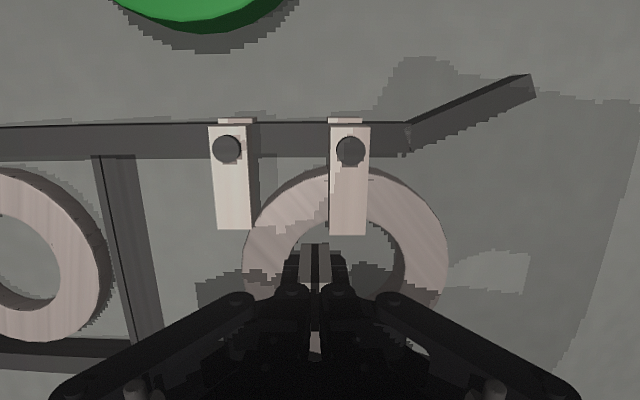

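The wrist view shows the 18 mm ring past the go jaws at (350,180) and stopped against the no-go jaws at (230,190). The force rose from 5 to 17 N with the ring not moving, so it is shown good. I'll draw it back out towards the U bay.

Emit:
jog_arm:
  deltas:
    - [0,0,0,0,1,0,0]
    - [0,0,0,0,1.8,0,0]
    - [0,0,0,0,2,0,0]
    - [0,0,0,0,2.2,0,0]
    - [0,0,0,0,2.2,0,0]
    - [0,0,0,0,2.2,0,0]
    - [0,0,0,0,2.2,0,0]
    - [0,0,0,0,2.2,0,0]
    - [0,0,0,0,1.6,0,0]
    - [0,0,0,0,0.9,0,0]

```text
t: 21.57
tool_pos: [0.6483, -0.2142, 0.0268]
tool_rot: [-3.139, 0.001, 0.001]
contact_force: [0.2, 3.9, 0.7]
opening: 0.0002
```

Emit:
jog_arm:
  deltas:
    - [0,0,0,-1.6,1.2,0,0]
    - [0,0,0,-1.6,1.2,0,0]
    - [0,0,0,-1.7,1.1,0,0]
    - [0,0,0,-2,0.1,0,0]
    - [0,0,0,-2,0.1,0,0]
    - [0,0,0,-2,0.1,0,0]
    - [0,0,0,-2,0.2,0,0]
    - [0,0,0,-2.2,-0.1,0,0]
    - [0,0,0,-2.2,-0.1,0,0]
    - [0,0,0,-2.1,-0.1,0,0]
    - [0,0,0,-2,-0.7,0,0]
    - [0,0,0,-2,-0.7,0,0]

```text
t: 22.57
tool_pos: [0.4151, -0.2375, 0.028]
tool_rot: [3.14, 0.0, 0.006]
contact_force: [4.1, -0.9, -0.1]
opening: -0.0001
```

```bash
python3 - <<'E'
from fit import *
from look import ring
o=ctrl.get_obs(); print(o['t'],o['tool_pos'])
x,y=o['tool_pos'][:2]
for n in ['wrist','side','scene']:
    im,*a=ring(n,.0145,.0205,x,y); print(n,a)
    if n=='scene': save('k9.png',im)
# U pose from wrist depth
C=cam('wrist'); im,d=vision.get_image('wrist'); p=cloud(C,d).reshape(-1,3); B,h,_,v0=M['U']; v0=[.361,-.339,1.08]
p=p[abs(p[:,2]-h)<.002][:,:2]; q=loc(p,v0); p=p[(q[:,0]<.07)&(q[:,0]>-.08)&(abs(q[:,1])<.08)&(sdf(q,B)<.01)]
f=lambda v: np.maximum(sdf(loc(p,v),B)+.002,0).sum()
print(len(p),minimize(f,v0,method='Nelder-Mead').x)
E
```

```text
22.5667 [ 0.41512211 -0.23745844  0.02800081]
wrist [18836, array([ 0.4312, -0.2399]), np.float64(4.24406896709752)]
side [234, array([ 0.4262, -0.2356]), np.float64(0.10668319539507588)]
scene [648, array([ 0.4259, -0.2402]), np.float64(0.23706254773009103)]
4977 [ 0.36054306 -0.3367953   1.07532599]
```

Emit:
jog_arm:
  deltas:
    - [0,0,0,-0.5,0.9,0,0]
    - [0,0,0,-0.8,1.5,0,0]
    - [0,0,0,-0.9,1.7,0,0]
    - [0,0,0,-0.9,1.7,0,0]
    - [0,0,0,-0.9,1.6,0,0]
    - [0,0,0,-0.9,1.6,0,0]
    - [0,0,0,-0.7,1.2,0,0]
    - [0,0,0,-0.4,0.7,0,0]
    - [0,0,0,0,0,0,0]

```text
t: 23.52
tool_pos: [0.3548, -0.3478, 0.0276]
tool_rot: [3.141, -0.001, 0.0]
contact_force: [0.4, 0.1, 0.2]
opening: 0.0001
```

```bash
python3 - <<'E'
from fit import *
from look import ring
o=ctrl.get_obs(); print(o['t'],o['tool_pos'])
x,y=o['tool_pos'][:2]
for n in ['wrist','side','scene']:
    im,k,c,f=ring(n,.0145,.0205,x,y); print(n,k,c,f,'in U',loc(c[None],[.3605,-.338,1.077]).round(4))
    if n=='scene': save('k10.png',im)
E
```

```text
23.5167 [ 0.35483504 -0.34776588  0.027621  ]
wrist 16813 [ 0.3634 -0.3384] 4.174531953143143 in U [[ 0.001  -0.0027]]
side 213 [ 0.3646 -0.3357] 0.13046556818928323 in U [[ 0.004  -0.0025]]
scene 664 [ 0.3639 -0.3405] 0.2096605818757931 in U [[-0.0006 -0.0042]]
```

Emit:
jog_arm:
  deltas:
    - [0,0,0,0.2,-0.4,0,0]
    - [0,0,0,0,0,-3,0]
    - [0,0,0,0,0,-3,0]
    - [0,0,0,2.5,0.2,0,0]
    - [0,0,0,3.5,0.2,0,0]
    - [0,0,0,3.5,0.3,0,0]
    - [0,0,0,3.5,0.3,0,0]
    - [0,0,0,3.5,0.2,0,0]
    - [0,0,0,2.8,0.2,0,0]
    - [0,0,0,1.2,0,0,0]
    - [0,0,0,0,0,0,0]

```text
t: 24.58
tool_pos: [0.5648, -0.3546, 0.0875]
tool_rot: [3.141, 0.006, 0.002]
contact_force: [0.2, 0.2, 0.3]
opening: 0.0002
```

```bash
python3 - <<'E'
from fit import *
from look import ring
o=ctrl.get_obs(); print(o['t'],o['tool_pos'])
for n in ['wrist','scene']:
    im,k,c,f=ring(n,.0205,.027,.562,-.358); print('thick',n,k,c,f); 
    if n=='wrist': save('k11.png',im)
im,k,c,f=ring('scene',.0145,.0205,.362,-.338); print('good',k,c,f,loc(c[None],[.3605,-.338,1.077]).round(4)); save('k12.png',im)
C=cam('wrist'); im,d=vision.get_image('wrist'); p=cloud(C,d).reshape(-1,3); B,h,_,v0=M['V']; v0=[.540,-.4145,1.03]
p=p[abs(p[:,2]-h)<.002][:,:2]; q=loc(p,v0); p=p[(abs(q[:,0])<.09)&(abs(q[:,1])<.1)&(sdf(q,B)<.01)]
f=lambda v: np.maximum(sdf(loc(p,v),B)+.002,0).sum()
print(len(p),minimize(f,v0,method='Nelder-Mead').x)
E
```

```text
24.5833 [ 0.56477644 -0.35462554  0.0875447 ]
thick wrist 9935 [ 0.562  -0.3575] 0.3937861176282206
thick scene 909 [ 0.5623 -0.3592] 0.03857450720424598
good 32 [ 0.3677 -0.3446] 0.0 [[-0.0024 -0.0095]]
2899 [ 0.53996648 -0.41345183  1.03784736]
```

Emit:
jog_arm:
  deltas:
    - [0,0,0,0,0,2,0]
    - [0,0,0,0,0,2.5,0]
    - [0,0,0,0,0,1.1,0]
    - [0,0,0,0,0,0.4,0]
    - [0,0,0,-0.4,0.9,0,0]
    - [0,0,0,-0.6,1.3,0,0]
    - [0,0,0,-0.6,1.3,0,0]
    - [0,0,0,-0.6,1.3,0,0]
    - [0,0,0,-0.4,0.8,0,0]
    - [0,0,0,-0.3,0.6,0,0]
    - [0,0,0,-0.15,0.3,0,0]
    - [0,0,0,0,0,0,0]

```text
t: 25.78
tool_pos: [0.5313, -0.4217, 0.0282]
tool_rot: [-3.141, 0.001, -0.001]
contact_force: [0.4, 3.3, -0.5]
opening: -0.0001
```

Emit:
jog_arm:
  deltas:
    - [0,0,0,-0.15,0.3,0,0]
    - [0,0,0,-0.15,0.25,0,0]
    - [0,0,0,0,0,0,0]

```text
t: 26.03
tool_pos: [0.5296, -0.4247, 0.0281]
tool_rot: [-3.137, -0.0, -0.004]
contact_force: [4.9, 10.6, 2.9]
opening: -0.0
```

Emit:
jog_arm:
  deltas:
    - [0,0,0,-0.1,0.2,0,0]
    - [0,0,0,0,0,0,0]

```text
t: 26.2
tool_pos: [0.5295, -0.425, 0.0281]
tool_rot: [-3.134, -0.001, -0.005]
contact_force: [7.1, 14.6, 3.6]
opening: 0.0002
```

Emit:
jog_arm:
  deltas:
    - [0,0,0,0.1,0.2,0,0]
    - [0,0,0,-0.3,0,0,0]
    - [0,0,0,0,0,0,0]
    - [0,0,0,0.7,-1.2,0,0]
    - [0,0,0,0,0,0,0]
    - [0,0,0,0,0,-3,0]
    - [0,0,0,0,0,-4,0]
    - [0,0,0,0,-3,-4,0]
    - [0,0,0,0,-4,-2,0]
    - [0,0,0,0,-4,0,0]
    - [0,0,0,0,-4,0,0]
    - [0,0,0,0,-4,0,0]

```text
t: 27.2
tool_pos: [0.5323, -0.2364, 0.1513]
tool_rot: [3.138, -0.001, 0.004]
contact_force: [-0.0, 1.0, 0.3]
opening: 0.0002
```

Emit:
jog_arm:
  deltas:
    - [0,0,0,0,-4,0,0]
    - [0,0,0,0,-4,0,0]
    - [0,0,0,0,-3,0,0]
    - [0,0,0,0,0,0,0]

```text
t: 27.53
tool_pos: [0.532, -0.1229, 0.15]
tool_rot: [3.141, 0.008, 0.001]
contact_force: [-0.5, -0.2, 0.3]
opening: 0.0002
```

```bash
python3 - <<'E'
from fit import *
from look import ring
o=ctrl.get_obs(); print(o['t'],o['tool_pos'])
for n in ['scene','side']:
    C=cam(n); im,d=vision.get_image(n); p=cloud(C,d).reshape(-1,3)
    im,k,c,f=ring(n,.0205,.027,.540,-.414); print(n,'thick',k,c,f,'rel V',[loc(c[None],v).round(4).tolist() for v in ([.5402,-.4157,1.03],[.5411,-.4108,1.03])])
    im,k,c,f=ring(n,.0145,.0205,.362,-.338); print('good',k,c,f,[loc(c[None],v).round(4).tolist() for v in ([.3607,-.3406,1.078],[.3613,-.3354,1.078])])
    im,k,c,f=ring(n,.0085,.0145,.648,.118,.055); print('thin',k,c,f)
    if n=='scene':
        C=cam(n); a=ortho(C,im,.25,.70,-.55,-.15,1300,z=.01); save('f1.png',a); save('f2.png',im)
E
```

```text
27.5333 [ 0.53200828 -0.12285896  0.15003697]
scene thick 1395 [ 0.5397 -0.4169] 0.09233742962497252 rel V [[[-0.0013, -0.0002]], [[-0.006, -0.0019]]]
good 923 [ 0.3639 -0.3404] 0.07469333531878866 [[[0.0017, -0.0027]], [[-0.0032, -0.0047]]]
thin 632 [0.6488 0.1153] 0.13338377368590895
side thick 189 [ 0.5386 -0.4117] 0.036361318964763426 rel V [[[0.0026, 0.0034]], [[-0.0021, 0.0017]]]
good 230 [ 0.3644 -0.3342] 0.03685096615695315 [[[0.0074, -0.0002]], [[0.0025, -0.0022]]]
thin 450 [0.6478 0.1182] 0.07571308246012282
```

View pics/f1.png

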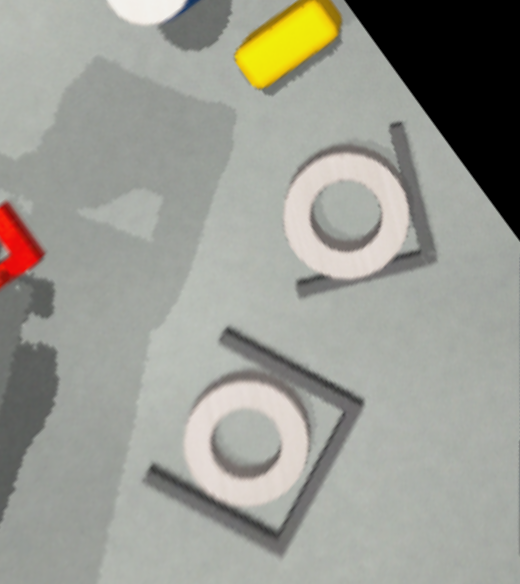

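View pics/f2.png

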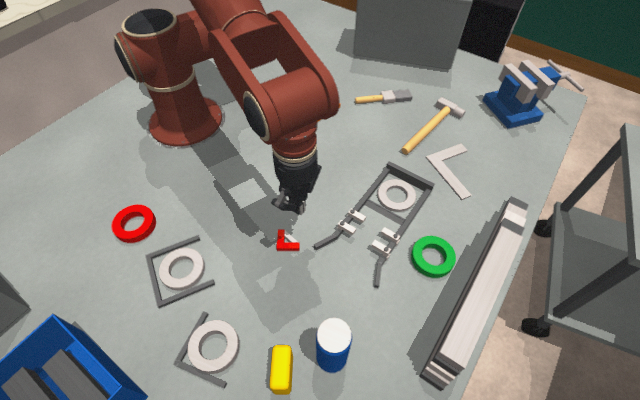

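The crop shows the 24 mm ring nested in the V at (347,214), within about 1-2 mm of its spot. The 18 mm ring is at (247,440), inside the U with about 3 mm offset where 8 mm is allowed. The scene view shows the 12 mm ring in the pocket at (397,195) and the bystanders unmoved. I'm handing the job in.

```bash
python3 -c "
from station import ctrl
print(ctrl.finish_job())"
```

```text
the job is handed in; nothing more can be done
None
```

All three rings are sorted and the job is handed in at about 28 s of the 72 s. Every ring was slid flat by closed fingers in its hole, never lifted.

- **12 mm ring (too thin):** it passed both jaws, went over the lip and dropped into the pocket. It lies flat, with its top at 12 mm and tilt near 0.
- **18 mm ring (good):** it passed the go jaws and stopped at the no-go jaws, where the force rose from 5 to 17 N with almost no movement. I then drew it back out into the U bay; it is about 3 mm off centre, where 8 mm is allowed.
- **24 mm ring (too thick):** I identified it by its height in the depth image, so it was not tried in the gauge. I parked it in front of the V first to clear the way, then nested it last. It pressed on the V with about 16 N and stopped, and measures 1–3 mm from the nest point.

The magnet, hammer, brush, square, tape and spray can look unmoved in the last scene picture. The arm hid the clamp there; it looked unmoved in the picture at 5.8 s, and I planned the paths to keep clear of it. The scene and side cameras disagree with each other by 3–6 mm in absolute position, but each one on its own shows the same placements.

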